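Present a drive coupling over the test-rig spindle

ROBOT

A 6-joint arm with a two-finger parallel gripper is mounted at the origin on the work surface. World frame = base frame: x ahead of the robot, y to its left, z up, the work surface at z = 0. Lengths are in mm, angles in degrees, forces in N, time in s.
With the tool pointing down it reaches from about 300 to 850 mm from the base axis. Payload 4.2 kg.
Tool frame: the origin (TCP) lies midway between the tips of the shut fingers; the grasp point (between the pads) lies 19 mm behind it; z points along the fingers, y is the line along which they close (so a half turn about z gives the same grasp; the last joint's range is limited). The gripper opens to 91 mm and grips with 3 to 60 N. Pads are 32 mm wide; open, the fingers measure 118 mm over their backs; the gripper's body (76 mm by 178 mm) begins 60 mm behind the grasp point.
Start: joints at [-69.729, 18.312, 89.639, -0, 72.044, -1.146], TCP at [209.969, -535.31, 213.976] pointing down, gripper open.
Joint ranges: [-177.97, 177.97], [-48.28, 115.42], [12.27, 149.76], [-77.06, 257.06], [2.81, 150.46], [-146.56, 146.56]. Speed limits (degrees/s): [147.25, 147.25, 180, 180, 180, 180].

INTERFACE

Orientations are given as [roll, pitch, yaw] about the fixed x, y, z axes, in that order (R = Rz(yaw) Ry(pitch) Rx(roll)).
In Python, from workcell import state, grab_frame, camera_model, workorder gives the robot as it stands.
- The arm moves only by the tool carry_out, never from a script. Its argument "commands" is a list of rows, each a list of 7 numbers: the turn, a rotation vector about the tool's x, y, z in degrees, then the shift along the tool's x, y, z in mm, then the opening, from -1 (shut) to 1 (fully open). In form: [[ax, ay, az, dx, dy, dz, hand], ...]. A call has 1 to 20 rows; each row is the pose to reach, as a shift and turn from the pose commanded when the call began, along the tool's axes at that moment; what a row does not reach only later rows make up. A row lasts 1/10 s, in which the tool goes at most 50 mm and 8.59 degrees, less where a joint would pass 70% of its speed; a pose out of reach is approached as far as the arm can. A call with a gripper value outside its range is refused whole. The fingers move at their own pace and stop on an object; "force" is the grip in N (left out, the last holds). Time passes only in rows, so rows that repeat a pose let the fingers close. It gives the time, the measured TCP pose, the force, the opening and the grip force at its end, in the units of the state.
- state(): the state, without advancing time (a new reading comes with each control period).
- grab_frame(name): name is "side" or "top"; returns the picture (420x560x3 uint8, red, green, blue); there is no depth.
- camera_model(name): a dict with "fx", "fy", "cx", "cy" (pixels), "origin" and "rotation" of the camera in the world. Camera axes: x right, y up, looking along -z (the intrinsics and any distortion apply to the point x, -y, -z); pixel columns grow to the right and rows downward; lengths in mm; the calibration is good to about 2 mm. A picture is of the moment at which its call begins. camera_model takes no time and is no camera call.
- workorder.job_done(): hands the job in; it is judged then, once.
The state is a dict: "time_s": time; "qpos": joint angles; "qvel": joint speeds; "effort": joint torques, N m; "ee_pos": TCP position; "ee_rot": TCP orientation; "force": force on the tool from outside, world axes, zero at the start; "torque": the same for the moment, N m; "gripper_width": finger opening in mm; "gripper_force": force on a finger pad.
Only numpy, scipy, OpenCV 4.12 (cv2) and the standard library are available. Lean on these libraries where they do the work, as an engineer would, in place of code of your own. Each camera call takes 0.05 s, during which the arm holds its last target. There are 200 camera calls.

TASK

Swing the clear, yellow-framed guard of the green test rig up and over until it rests against its stop, without banging it. Then pick up the steel two-armed coupling, lift it clear above the tools in the red caddy, and bring it over the rig without knocking it on the caddy or the rig, leaving the other things on the bench where they are. Finish while holding it still and level about one centimetre above the tip of the spindle and touching nothing but the gripper, its bore centred on the spindle and its two end holes lined up over the two brass drive pins, so that your mate can check the fit: do not lower it on and do not let go.

Things in the scene. Friction and masses are not known exactly. Their poses are not given: they have to be found in the camera images.
- guard (a joint): Hinge of the rig's guard, rad: 0 = shut (level over the housing), grows as the handle side swings up and over; the stop is at 1.75 (100 degrees, just past upright). The hinge is stiff: the guard stays where it is left; moving it takes about 1 to 4 N at the handle. It starts shut or up to 0.45 open.
- guard_handle (a point): Middle of the guard's black handle bar: round, 12 mm diameter, parallel to the hinge line, 88 mm free between its two side arms, 50 mm out beyond the guard's free edge in the guard's own plane, 230 mm from the hinge line. It can be pinched from above at any guard angle, turning between the pads. Axes turn with the guard: x along the bar.
- guard_hinge (a point): Middle of the guard's hinge line, fixed to the rig, 90 mm above the bench; x along the hinge line, -y level towards the handle when shut, z up. The handle swings in the upright plane through this point: at joint value q it is 230 mm x (cos q along -y, sin q along z) from here.
- rig: Green steel test rig on the bench, fixed, but its place and yaw vary: an open-topped housing 200 (x) x 180 (y) x 85 high, 6 mm walls, spindle at its centre. Origin at the centre of its underside, z up. The guard (yellow frame 200 x 180 x 8, clear panel, black handle) covers its top, hinged along the +y side.
- spindle_tip (a point): Centre of the top of the rig's upright steel spindle, 14 mm diameter, 75 mm above the bench, 10 mm below the top of the housing walls. Two brass drive pins (9 mm dia, tops 55 mm above the bench) stand 42 mm either side along this point's x axis (either way round is the same). z up. The spindle's turn relative to the rig varies; it is stiff to turn.
- coupling: Loose two-armed drive coupling, about 0.3 to 0.55 kg: bright steel plate 110 (x) x 36 (y) x 12 thick with a blue square hub 30 x 30 on its middle, hub top 45 mm above the plate's underside; 18 mm bore through the middle, 12 mm holes 42 mm either side along x. Lies flat on the bench, hub up. Origin at the centre of the underside, z up.
- caddy: Red tool caddy, fixed, 240 (x) x 50 (y), walls 75 high, tool handles sticking up to 115 mm above the bench; stands between the coupling and the rig. Origin at the centre of its underside.
- spray_can: Bystander: blue-labelled spray can, 54 dia x 150 high (mm). Origin at the centre of its underside.
- grease_jar: Bystander: jar with red cap, 64 dia x 80 high (mm). Origin at the centre of its underside.
- carton: Bystander: small cardboard carton 70 x 70 x 60 (mm). Origin at the centre of its underside.
- bearing: Bystander: steel bearing ring, 62 outside, 26 inside, 18 thick, lying flat (mm). Origin at the centre of its underside.
- pulley: Bystander: aluminium V-belt pulley, 70 dia x 30 high, lying flat (mm). Origin at the centre of its underside.
- wrench: Bystander: steel spanner lying on the bench, about 170 mm long.
- screwdriver: Bystander: screwdriver lying on the bench, about 170 mm long.

How it is judged:
By the outcome, as a careful person would: the job done as asked, in the order asked, and still so for the second after the job is handed in, while the arm keeps its last pose, push and grip.
It also fails if it takes over 72 s, if anything falls off the work surface, if the arm or the gripper's body presses on something with over 40 N, if the wrist force passes 120 N, or if a joint passes its speed limit or range.

## Working session

There is one attempt and no reset: what is moved stays moved. The work goes in short steps, Python scripts to look and compute and a tool call to move; the robot and the scene stay as the last step left them, time stands still between calls to the robot, and variables do not carry over. Pictures are saved under pics/ and viewed, at most 10 in all, crops included, and the job is handed in when it is done.

Besides the shell and the picture viewer there is one more tool, called after "Request:" as name(argument=value, ...), one argument or row to a line, values as JSON. carry_out: Moves the arm, as the interface text tells. Its arguments: {"type":"object","properties":{"commands":{"type":"array"},"force":{"type":"number"}},"required":["commands"]}

```bash
mkdir -p pics; ls
python3 - <<'E'
from workcell import state, grab_frame, camera_model
import cv2
s=state();print(s)
for n in("side","top"):
    cv2.imwrite(f"pics/{n}0.png",grab_frame(n)[:,:,::-1]);print(n,camera_model(n))
E
```

```text
pics
{'time_s': 0.0, 'qpos': array([-6.97286298e+01,  1.83504992e+01,  8.97078903e+01,  1.77868323e-04,
        7.20409454e+01, -1.14713649e+00]), 'qvel': array([ 0.07835896,  0.05810707, -0.08347619, -0.08418308,  0.07397598,
       -0.12424562]), 'effort': array([ 8.89452367e-04, -4.12459660e+01, -2.31968415e+01,  7.26185599e-02,
        4.58980550e-02, -1.61735711e-04]), 'ee_pos': array([ 209.79279916, -534.82068845,  213.12164895]), 'ee_rot': array([-1.79900688e+02, -2.15775383e-03,  2.14184499e+01]), 'force': array([-0.37467255,  0.18801976,  0.12002907]), 'torque': array([-0.03127344, -0.05081911, -0.01126544]), 'gripper_force': 0.0, 'gripper_width': 91.20839758244767}
side {'fx': 391.39836320668763, 'fy': 391.39836320668763, 'cx': 281.5487796109108, 'cy': 205.125339344358, 'origin': array([-184.28158793,  869.38884938,  843.15148082]), 'rotation': array([  57.302983  ,   -1.40567321, -139.03430696])}
top {'fx': 534.5435669920791, 'fy': 534.5435669920791, 'cx': 286.469757098928, 'cy': 200.08800390690146, 'origin': array([ 456.87589606,    3.68506805, 1567.43529457]), 'rotation': array([  5.38633593,   0.15709864, -90.6313968 ])}
```

View pics/top0.png

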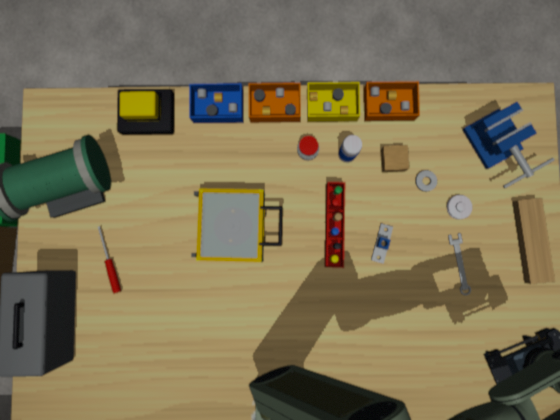

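View pics/side0.png

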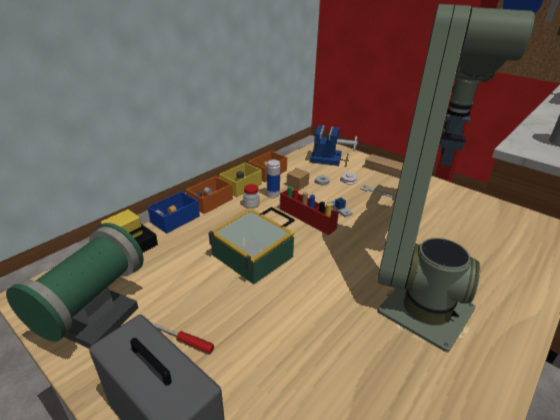

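The top view shows the rig at about (232,225) with its handle bar at (281,225). The caddy is at (335,225) and the coupling at (382,243). The side view shows the rig at (252,245) and the blue hub at (340,204). Next I'll zoom in.

```bash
cat > h.py <<'E'
import numpy as np, cv2
from scipy.spatial.transform import Rotation as R
from workcell import state, grab_frame, camera_model
def cam(n):
    c=camera_model(n); r=np.array(c["rotation"],float)
    return c,(R.from_euler("xyz",r,degrees=True).as_matrix() if r.ndim==1 else r),np.array(c["origin"])
def ray(n,uv):
    c,M,o=cam(n); d=M@np.array([(uv[0]-c["cx"])/c["fx"],-(uv[1]-c["cy"])/c["fy"],-1]); return o,d/np.linalg.norm(d)
def proj(n,p):
    c,M,o=cam(n); q=M.T@(np.array(p,float)-o); return np.array([c["cx"]+c["fx"]*q[0]/-q[2],c["cy"]-c["fy"]*q[1]/-q[2]])
def onz(n,uv,z):
    o,d=ray(n,uv); return o+d*(z-o[2])/d[2]
def tri(a,b):
    (o1,d1),(o2,d2)=ray("top",a),ray("side",b)
    t=np.linalg.lstsq(np.c_[d1,-d2],o2-o1,rcond=None)[0]; p,q=o1+d1*t[0],o2+d2*t[1]
    return (p+q)/2,np.linalg.norm(p-q)
def crop(n,im,x0,y0,x1,y1,k,name):
    cv2.imwrite(name,cv2.resize(im[y0:y1,x0:x1,::-1],None,fx=k,fy=k,interpolation=cv2.INTER_CUBIC))
E
python3 - <<'E'
from h import *
t=cv2.imread("pics/top0.png")[:,:,::-1];s=cv2.imread("pics/side0.png")[:,:,::-1]
crop("t",t,190,165,410,285,3.6,"pics/t1.png"); crop("s",s,200,180,360,290,5,"pics/s1.png")
E
```

```text
(no output)
```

View pics/t1.png

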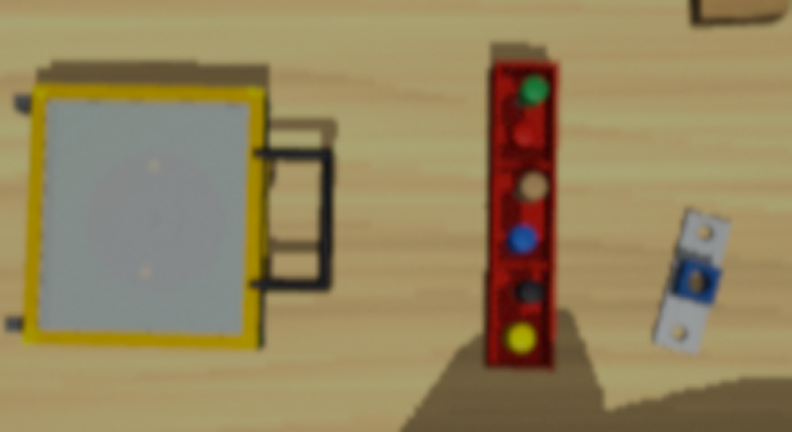

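View pics/s1.png

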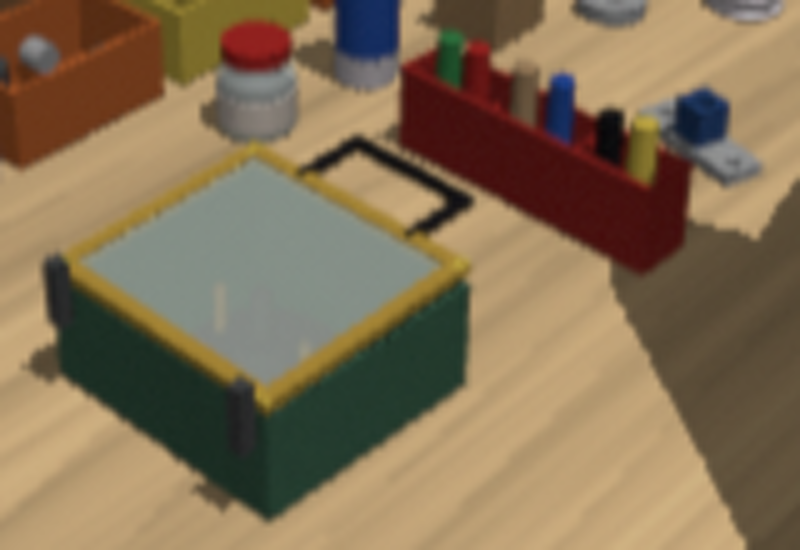

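The top crop shows the frame corners at (38,88), (262,88), (260,347) and (27,342), the bar from (327,152) to (324,288), the pins at (154,166) and (145,272), and the coupling holes at (706,232) and (679,332) with the hub at (697,281). The side crop shows the same frame corners at (75,262), (255,148), (468,268) and (265,405), and the bar from (360,141) to (468,202).

Run:
```python
from h import *
np.set_printoptions(precision=1,suppress=True)
T=lambda x,y:((x+.5)/3.6-.5+190,(y+.5)/3.6-.5+165)
S=lambda x,y:((x+.5)/5-.5+200,(y+.5)/5-.5+180)
for n,a,b in[("TL",(38,88),(75,262)),("TR",(262,88),(255,148)),("BR",(260,347),(468,268)),("BL",(27,342),(265,405)),
 ("barF",(327,152),(360,141)),("barN",(324,288),(468,202)),("pinF",(154,166),(219,285)),("pinN",(145,272),(306,345)),("hub",(697,274),(702,100)),
 ("toolgreen",(535,88),(452,34)),("toolyel",(520,337),(645,122)),("holeN",(679,332),(737,160))]:
    p,e=tri(T(*a),S(*b));print(n,p,round(e,1))
print("pin z55",onz("top",T(154,166),55),onz("top",T(145,272),55))
for z in(12,):print("holes",onz("top",T(706,232),z),onz("top",T(679,332),z))
# hub top blue mask, hub z45
t=cv2.imread("pics/top0.png");hsv=cv2.cvtColor(t,cv2.COLOR_BGR2HSV)
def bl(m,x0,y0,x1,y1):
    k=np.zeros_like(m);k[y0:y1,x0:x1]=m[y0:y1,x0:x1];n,l,st,c=cv2.connectedComponentsWithStats(k);i=1+np.argmax(st[1:,4]);return st[i],c[i],cv2.minAreaRect(np.argwhere(l==i)[:,::-1].astype(np.float32))
st,c,r=bl(cv2.inRange(hsv,(95,100,60),(125,255,255)),360,215,410,275);print("hub",st,c,r,onz("top",c,40))
st,c,r=bl(cv2.inRange(hsv,(0,0,120),(179,60,255)),360,215,410,275);print("plate",st,c,r,onz("top",c,12),onz("top",r[0],12))
st,c,r=bl(cv2.inRange(hsv,(20,150,100),(35,255,255)),190,170,275,275);print("frame",st,c,r,onz("top",r[0],90))
st,c,r=bl(cv2.inRange(hsv,(0,150,60),(6,255,255)),315,170,355,275);print("caddy",st,c,r,onz("top",r[0],75))
cols=[onz("top",p,75) for p in cv2.boxPoints(r)];print(np.array(cols))
```

```text
TL [625.7 242.   92.1] 10.2
TR [626.5  72.1  96.3] 1.2
BR [429.7  76.   94.9] 2.0
BL [435.4 254.2  90.5] 2.3
barF [575.4  21.9 101.2] 3.3
barN [472.8  26.1 100.3] 0.5
pinF [571.4 160.4  55.1] 1.5
pinN [487.4 167.   54.7] 0.5
hub [ 479.5 -268.8   43.5] 4.7
toolgreen [ 623.8 -137.4  100.7] 0.9
toolyel [ 434.4 -121.1  111.6] 0.5
holeN [ 434.6 -257.8   13.1] 2.4
pin z55 [570.9 160.   55. ] [487.6 167.1  55. ]
holes [ 515.7 -281.3   12. ] [ 435.6 -257.3   12. ]
hub [377 237  13  12  81] [383.  242.6] ((383.1792297363281, 242.62265014648438), (10.576762199401855, 10.164681434631348), 15.945395469665527) [ 476.3 -267.3   40. ]
plate [371 247  18  17 182] [378.8 254.7] ((379.0500183105469, 254.35000610351562), (13.597793579101562, 15.811387062072754), 18.434947967529297) [ 441.8 -259.2   12. ] [ 442.8 -259.8   12. ]
frame [ 196  187   69   75 1129] [230.4 222.9] ((230.24952697753906, 224.2772674560547), (67.73426055908203, 73.62419891357422), 1.0416266918182373) [530.8 162.4  90. ]
caddy [ 325  182   20   85 1088] [333.8 223.2] ((334.4659423828125, 224.01980590820312), (18.092941284179688, 84.1814956665039), 0.7742201685905457) [ 529. -127.   75.]
[[ 413.   -98.1   75. ]
 [ 648.  -105.5   75. ]
 [ 646.7 -156.4   75. ]
 [ 411.8 -148.2   75. ]]
```

The measurements agree with the stated sizes. The pin height triangulates to 55 mm, the bar to about 101 mm (q≈0.05) and the hub to about 44 mm. Next I'll write the planner and move above the handle.

```bash
cat > plan.py <<'E'
import json,os,numpy as np
from scipy.spatial.transform import Rotation as R
F="cmd.json"
def load():
    d=json.load(open(F)) if os.path.exists(F) else {"p":[209.97,-535.31,213.98],"e":[180,0,21.417]}
    return np.array(d["p"]),R.from_euler("xyz",d["e"],degrees=True)
def rows(wps,hand):
    """wps: world (x,y,z,yaw), tool down; prints rows, keeps the last (rounded) as commanded pose"""
    p,r=load(); out=[]
    for w in wps:
        rt=R.from_euler("xyz",[180,0,w[3]],degrees=True)
        out.append([float(v) for v in np.r_[(r.inv()*rt).as_rotvec(degrees=True).round(1)+0,(r.inv().apply(np.array(w[:3])-p)).round(1)+0,hand]])
    l=np.array(out[-1]); json.dump({"p":list(p+r.apply(l[3:6])),"e":list((r*R.from_rotvec(l[:3],degrees=True)).as_euler("xyz",degrees=True))},open(F,"w"))
    print(len(out),json.dumps(out).replace(".0,",",").replace(" ",""))
def line(a,b,n,ease=True):
    s=np.linspace(0,1,n+1)[1:]; s=s*s*(3-2*s) if ease else s
    return [np.array(a)+(np.array(b)-np.array(a))*t for t in s]
def cur():
    p,r=load(); return np.r_[p,r.as_euler("xyz",degrees=True)[2]]
E
python3 -c "
from plan import *
rows(line(cur(),[525,24,150,-1.6],20),-0.2)"
```

```text
20 [[0,0,0.2,3.6,-2.9,0.5,-0.2],[0,0,0.6,13.9,-11.4,1.8,-0.2],[0,0,1.4,30.2,-24.6,3.9,-0.2],[0,0,2.4,51.7,-42.2,6.7,-0.2],[0,0,3.6,77.7,-63.4,10,-0.2],[0,0,5,107.5,-87.6,13.8,-0.2],[0,0,6.5,140.2,-114.3,18,-0.2],[0,0,8.1,175.1,-142.8,22.5,-0.2],[0,0,9.8,211.6,-172.5,27.2,-0.2],[0,0,11.5,248.8,-202.8,32,-0.2],[0,0,13.2,285.9,-233.1,36.8,-0.2],[0,0,14.9,322.4,-262.9,41.5,-0.2],[0,0,16.5,357.3,-291.4,46,-0.2],[0,0,18,390,-318,50.2,-0.2],[0,0,19.4,419.8,-342.3,54,-0.2],[0,0,20.6,445.8,-363.5,57.3,-0.2],[0,0,21.6,467.3,-381,60.1,-0.2],[0,0,22.4,483.6,-394.3,62.2,-0.2],[0,0,22.9,493.9,-402.7,63.5,-0.2],[0,0,23,497.5,-405.7,64,-0.2]]
```

Request:
carry_out(
  commands=[
    [0,0,0,4,-3,0,-0.2],
    [0,0,1,14,-11,2,-0.2],
    [0,0,1,30,-25,4,-0.2],
    [0,0,2,52,-42,7,-0.2],
    [0,0,4,78,-63,10,-0.2],
    [0,0,5,108,-88,14,-0.2],
    [0,0,6,140,-114,18,-0.2],
    [0,0,8,175,-143,22,-0.2],
    [0,0,10,212,-172,27,-0.2],
    [0,0,12,249,-203,32,-0.2],
    [0,0,13,286,-233,37,-0.2],
    [0,0,15,322,-263,42,-0.2],
    [0,0,16,357,-291,46,-0.2],
    [0,0,18,390,-318,50,-0.2],
    [0,0,19,420,-342,54,-0.2],
    [0,0,21,446,-364,57,-0.2],
    [0,0,22,467,-381,60,-0.2],
    [0,0,22,484,-394,62,-0.2],
    [0,0,23,494,-403,63.5,-0.2],
    [0,0,23,497.5,-405.7,64,-0.2],
  ],
  force=8,
)

```text
time_s: 2.1
ee_pos: [525.0, 25.4, 149.5]
ee_rot: [-180.0, 0.0, -1.5]
force: [-0.8, 0.1, 0.7]
gripper_width: 36.5
gripper_force: 0.0
```

Run:
```python
from h import *
s=state();print(s["ee_pos"],s["ee_rot"],s["gripper_width"],s["force"])
t=grab_frame("top");q=grab_frame("side")
a=cv2.resize(t[150:300,190:400,::-1],(798,570),interpolation=cv2.INTER_CUBIC);cv2.imwrite("pics/t2.png",t[:,:,::-1])
cv2.imwrite("pics/s2.png",q[:,:,::-1]);crop("s",q,200,140,340,250,5,"pics/s2c.png")
```

```text
[525.04355547  25.43981256 149.52648732] [-1.79992722e+02  3.71889960e-02 -1.47743937e+00] 36.47587475478816 [-0.82471243  0.12727821  0.68083223]
```

View pics/s2c.png

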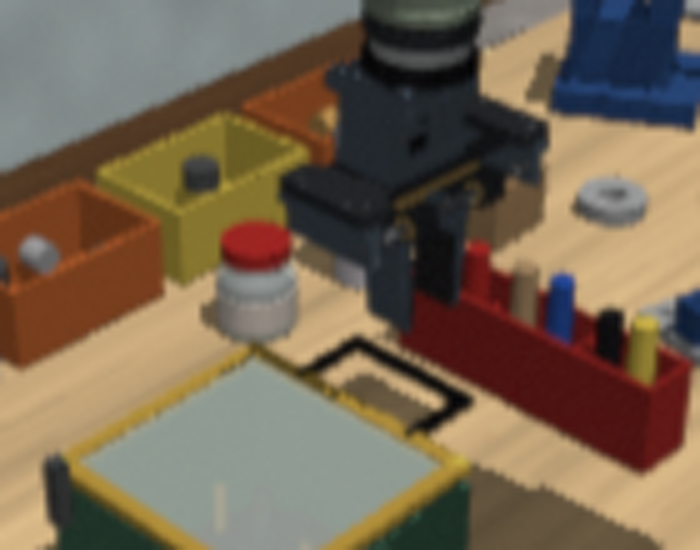

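The gripper is centred above the handle bar (crop ≈(415,370)), and both fingers straddle it. Next I'll descend and pinch.

Request:
carry_out(
  commands=[
    [0,0,0,0,0,4,-0.2],
    [0,0,0,0,0,12,-0.2],
    [0,0,0,0,0,22,-0.2],
    [0,0,0,0,0,34,-0.2],
    [0,0,0,0,0,46,-0.2],
    [0,0,0,0,0,56,-0.2],
    [0,0,0,0,0,64,-0.2],
    [0,0,0,0,0,68,-0.2],
    [0,0,0,0,0,68,-0.2],
    [0,0,0,0,0,68,-0.6],
    [0,0,0,0,0,68,-0.9],
    [0,0,0,0,0,68,-0.9],
    [0,0,0,0,0,68,-0.9],
    [0,0,0,0,0,68,-0.9],
  ],
  force=8,
)

```text
time_s: 3.6
ee_pos: [525.3, 25.6, 82.4]
ee_rot: [-179.8, -0.1, -1.7]
force: [0.4, 5.4, 1.6]
gripper_width: 12.1
gripper_force: 8.0
```

```bash
python3 -c "
from plan import *
p,r=load();c=cur();c[2]-=68
rows([c],-0.9)
print(cur())
from workcell import state
s=state();print(s['ee_pos'],s['ee_rot'],s['gripper_width'],s['force'],s['torque'],s['gripper_force'])"
```

```text
1 [[0,0,0,0,0,68,-0.9]]
[524.97380865  24.03903283  81.98        -1.583     ]
[525.32470892  25.60329921  82.36950733] [-1.79828952e+02 -5.92301316e-02 -1.66785407e+00] 12.115146503203048 [0.44765198 5.35741473 1.63410028] [ 0.98712221 -0.00161691 -0.07471184] 8.000122010707855
```

```bash
python3 -c "
from plan import *
s=np.linspace(0,1,21)[1:]
q=.05+.85*(s*s*(3-2*s))
c=cur()
u=np.array([.0276,.9996])
W=[[*(c[:2]+u*(1.8+230*(np.cos(.05)-np.cos(a)))),c[2]+230*(np.sin(a)-np.sin(.05)),c[3]] for a in q]
rows(W,-.9);print(cur())"
```

```text
20 [[0,0,0,0,-1.9,-1.4,-0.9],[0,0,0,0,-2.1,-5.5,-0.9],[0,0,0,0,-2.7,-11.8,-0.9],[0,0,0,0,-3.7,-20.2,-0.9],[0,0,0,0,-5.3,-30.3,-0.9],[0,0,0,0,-7.8,-41.7,-0.9],[0,0,0,0,-11.1,-54.2,-0.9],[0,0,0,0,-15.4,-67.2,-0.9],[0,0,0,0,-20.7,-80.5,-0.9],[0,0,0,0,-27,-93.7,-0.9],[0,0,0,0,-34.1,-106.5,-0.9],[0,0,0,0,-41.8,-118.5,-0.9],[0,0,0,0,-49.9,-129.6,-0.9],[0,0,0,0,-58.1,-139.5,-0.9],[0,0,0,0,-65.9,-148.2,-0.9],[0,0,0,0,-73.2,-155.3,-0.9],[0,0,0,0,-79.4,-161.1,-0.9],[0,0,0,0,-84.3,-165.2,-0.9],[0,0,0,0,-87.4,-167.8,-0.9],[0,0,0,0,-88.5,-168.7,-0.9]]
[527.41862533 112.5052573  250.68        -1.583     ]
```

Request:
carry_out(
  commands=[
    [0,0,0,0,-2,-1.5,-0.9],
    [0,0,0,0,-2,-5.5,-0.9],
    [0,0,0,0,-2.5,-12,-0.9],
    [0,0,0,0,-3.5,-20,-0.9],
    [0,0,0,0,-5.5,-30,-0.9],
    [0,0,0,0,-8,-42,-0.9],
    [0,0,0,0,-11,-54,-0.9],
    [0,0,0,0,-15.5,-67,-0.9],
    [0,0,0,0,-20.5,-80.5,-0.9],
    [0,0,0,0,-27,-93.5,-0.9],
    [0,0,0,0,-34,-106.5,-0.9],
    [0,0,0,0,-42,-118.5,-0.9],
    [0,0,0,0,-50,-129.5,-0.9],
    [0,0,0,0,-58,-139.5,-0.9],
    [0,0,0,0,-66,-148,-0.9],
    [0,0,0,0,-73,-155.5,-0.9],
    [0,0,0,0,-79.5,-161,-0.9],
    [0,0,0,0,-84.5,-165,-0.9],
    [0,0,0,0,-87.5,-168,-0.9],
    [0,0,0,0,-88.5,-168.7,-0.9],
  ],
)

```text
time_s: 5.6
ee_pos: [528.2, 109.4, 254.5]
ee_rot: [179.6, -0.3, -1.6]
force: [1.7, -11.5, 7.8]
gripper_width: 11.8
gripper_force: 8.0
```

```bash
python3 -c "
from plan import *
s=np.linspace(0,1,21)[1:]
q=.9+.75*(s*s*(3-2*s))
c=cur()
u=np.array([.0276,.9996])
W=[[*(c[:2]+u*(230*(np.cos(.9)-np.cos(a)))),c[2]+230*(np.sin(a)-np.sin(.9)),c[3]] for a in q]
rows(W,-.9);print(cur())
from workcell import state
s=state();print(s['ee_pos'],s['ee_rot'],s['gripper_width'],s['force'],s['torque'],s['gripper_force'])"
```

```text
20 [[0,0,0,0,-1,-0.8,-0.9],[0,0,0,0,-3.8,-3,-0.9],[0,0,0,0,-8.4,-6.3,-0.9],[0,0,0,0,-14.5,-10.6,-0.9],[0,0,0,0,-22,-15.5,-0.9],[0,0,0,0,-30.9,-20.7,-0.9],[0,0,0,0,-41,-26,-0.9],[0,0,0,0,-52,-31.1,-0.9],[0,0,0,0,-63.7,-35.7,-0.9],[0,0,0,0,-75.9,-39.8,-0.9],[0,0,0,0,-88.4,-43.3,-0.9],[0,0,0,0,-100.7,-45.9,-0.9],[0,0,0,0,-112.7,-47.8,-0.9],[0,0,0,0,-123.9,-49,-0.9],[0,0,0,0,-134.2,-49.7,-0.9],[0,0,0,0,-143.2,-49.8,-0.9],[0,0,0,0,-150.7,-49.7,-0.9],[0,0,0,0,-156.3,-49.4,-0.9],[0,0,0,0,-159.9,-49.2,-0.9],[0,0,0,0,-161.2,-49.1,-0.9]]
[531.87178294 273.64373622 299.78        -1.583     ]
[528.23327777 109.42805966 254.46765402] [179.61776551  -0.32398507  -1.55491337] 11.75860107000301 [  1.71788221 -11.53658816   7.82280252] [-2.08454483 -0.25001378 -0.13346971] 7.993443533778191
```

Request:
carry_out(
  commands=[
    [0,0,0,0,0,-3,-0.9],
    [0,0,0,0,-1,-6,-0.9],
    [0,0,0,0,-5.5,-9.5,-0.9],
    [0,0,0,0,-11.5,-14,-0.9],
    [0,0,0,0,-19,-19,-0.9],
    [0,0,0,0,-28,-24,-0.9],
    [0,0,0,0,-38,-29,-0.9],
    [0,0,0,0,-49.5,-34,-0.9],
    [0,0,0,0,-61.5,-38.5,-0.9],
    [0,0,0,0,-74,-42,-0.9],
    [0,0,0,0,-86.5,-45,-0.9],
    [0,0,0,0,-99,-47.5,-0.9],
    [0,0,0,0,-111.5,-49,-0.9],
    [0,0,0,0,-123,-50,-0.9],
    [0,0,0,0,-133.5,-50.5,-0.9],
    [0,0,0,0,-143,-50.5,-0.9],
    [0,0,0,0,-150.5,-50.5,-0.9],
    [0,0,0,0,-156,-50,-0.9],
    [0,0,0,0,-160,-49.5,-0.9],
    [0,0,0,0,-161.2,-49.1,-0.9],
  ],
)

```text
time_s: 7.6
ee_pos: [533.5, 274.3, 304.2]
ee_rot: [-179.8, -0.5, -1.6]
force: [3.5, -1.6, 8.4]
gripper_width: 12.0
gripper_force: 8.0
```

```bash
python3 -c "
from h import *
s=state();print(s['ee_pos'],s['ee_rot'],s['gripper_width'],s['force'],s['torque'],s['gripper_force'])
t=grab_frame('top');q=grab_frame('side');cv2.imwrite('pics/t3.png',t[:,:,::-1]);cv2.imwrite('pics/s3.png',q[:,:,::-1])
crop('s',q,180,90,340,210,5,'pics/s3c.png')"
```

```text
[533.54855458 274.28047412 304.22963075] [-179.83212242   -0.49488708   -1.57744625] 11.982415235021266 [ 3.45081337 -1.5727058   8.35021565] [-0.31657805 -0.79329823 -0.1548583 ] 8.016112223267555
```

View pics/s3c.png

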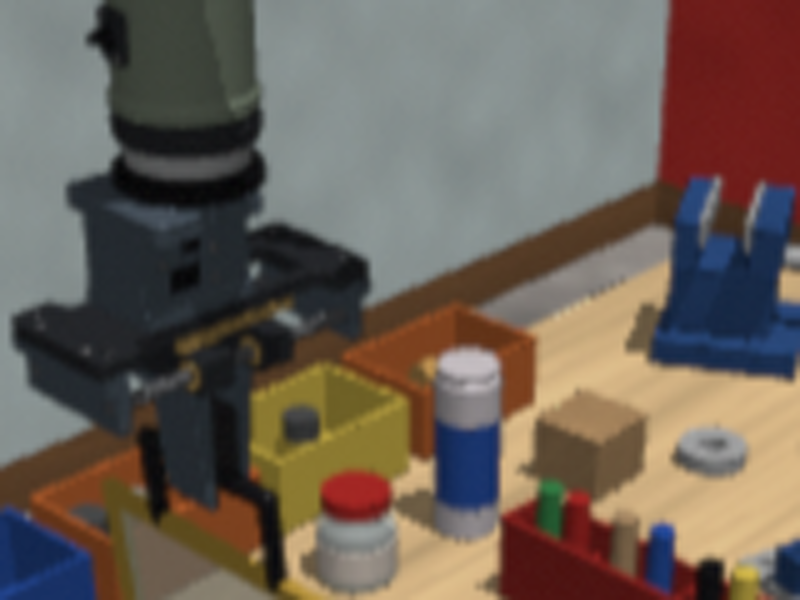

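The guard is near upright, still pinched, with the bar between its arms in the crop around (210,480). From here I go slowly to the stop.

Request:
carry_out(
  commands=[
    [0,0,0,0,-1,-3,-0.9],
    [0,0,0,0,-3,-3,-0.9],
    [0,0,0,0,-5,-3,-0.9],
    [0,0,0,0,-7,-2,-0.9],
    [0,0,0,0,-9,-2,-0.9],
    [0,0,0,0,-11,-2,-0.9],
    [0,0,0,0,-12,-1,-0.9],
    [0,0,0,0,-13,-1,-0.9],
    [0,0,0,0,-14,-1,-0.9],
    [0,0,0,0,-15,0,-0.9],
    [0,0,0,0,-16,0,-0.9],
    [0,0,0,0,-17,0,-0.9],
    [0,0,0,0,-18,0,-0.9],
  ],
)

```text
time_s: 9.0
ee_pos: [533.6, 291.2, 302.3]
ee_rot: [-180.0, -0.3, -1.6]
force: [5.5, -1.7, 3.1]
gripper_width: 11.5
gripper_force: 8.0
```

Request:
carry_out(
  commands=[
    [0,0,0,0,-0.8,0,-0.9],
    [0,0,0,0,-1.6,0,-0.9],
    [0,0,0,0,-2.4,0,-0.9],
    [0,0,0,0,-3.2,0,-0.9],
    [0,0,0,0,-4,0,-0.9],
    [0,0,0,0,-4,0,-0.9],
  ],
)

```text
time_s: 9.6
ee_pos: [533.7, 295.1, 301.8]
ee_rot: [180.0, -0.3, -1.6]
force: [5.8, -3.0, -0.4]
gripper_width: 12.0
gripper_force: 8.0
```

Request:
carry_out(
  commands=[
    [0,0,0,0,-0.8,0,-0.9],
    [0,0,0,0,-1.6,0,-0.9],
    [0,0,0,0,-2.4,0,-0.9],
    [0,0,0,0,-3.2,0,-0.9],
    [0,0,0,0,-4,0,-0.9],
    [0,0,0,0,-4,0,-0.9],
  ],
)

```text
time_s: 10.2
ee_pos: [533.7, 296.3, 301.6]
ee_rot: [179.6, -0.3, -1.6]
force: [5.2, -8.6, 0.6]
gripper_width: 11.9
gripper_force: 8.0
```

The guard is at its stop: y has stalled near 296 mm as predicted, and the force is rising. Next I'll release, rise and check.

Request:
carry_out(
  commands=[
    [0,0,0,0,0,0,-0.7],
    [0,0,0,0,2,0,-0.2],
    [0,0,0,0,3,0,-0.1],
    [0,0,0,0,3,0,0],
    [0,0,0,0,3,-4,0],
    [0,0,0,0,3,-14,0],
    [0,0,0,0,3,-30,0],
    [0,0,0,0,3,-50,0],
    [0,0,0,0,3,-66,0],
    [0,0,0,0,3,-76,0],
    [0,0,0,0,3,-80,0],
    [0,0,0,0,3,-80,0],
  ],
)

```text
time_s: 11.4
ee_pos: [532.6, 296.8, 380.1]
ee_rot: [-180.0, -0.0, -1.6]
force: [0.1, 0.6, -0.5]
gripper_width: 45.8
gripper_force: 0.0
```

Run:
```python
from plan import *
p,r=load();p=p+r.apply([0,-23,-80]) # -18-4-4+3, z 0+0-80
json.dump({"p":list(p),"e":list(r.as_euler("xyz",degrees=True))},open(F,"w"));print(cur())
from h import *
s=state();print(s['ee_pos'],s['ee_rot'],s['force'])
q=grab_frame('side');t=grab_frame('top')
a=cv2.resize(q[100:280,180:330,::-1],(500,600),interpolation=cv2.INTER_CUBIC)
b=cv2.resize(t[170:290,180:240,::-1],(300,600),interpolation=cv2.INTER_CUBIC)
cv2.imwrite('pics/g4.png',np.hstack([a,b]));cv2.imwrite('pics/t4.png',t[:,:,::-1]);cv2.imwrite('pics/s4.png',q[:,:,::-1])
```

```text
[532.50715903 296.63495839 379.78        -1.583     ]
[532.57356757 296.76096725 380.10036123] [-1.79984156e+02 -3.54639860e-02 -1.57770476e+00] [ 0.08490064  0.58235892 -0.54656228]
```

View pics/g4.png

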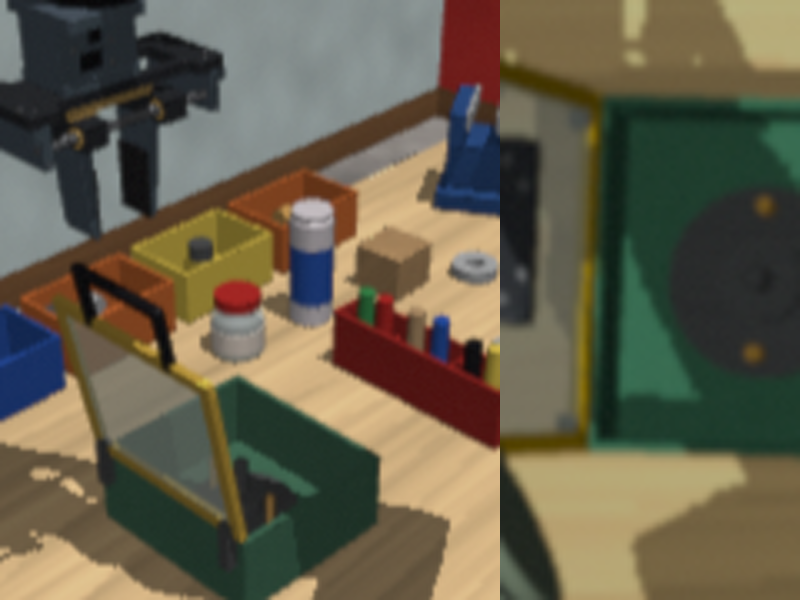

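The guard rests open past upright, and the top view shows both brass pins, at crop (765,205) and (753,352), and the spindle at (762,278). Next I'll measure the pins by mask and plan the move to the coupling.

Run:
```python
from plan import *
from h import *
np.set_printoptions(precision=1,suppress=True)
t=cv2.imread('pics/t4.png');h=cv2.cvtColor(t,cv2.COLOR_BGR2HSV)
m=cv2.inRange(h,(8,120,70),(28,255,255));k=np.zeros_like(m);k[195:255,217:250]=m[195:255,217:250]
n,l,st,c=cv2.connectedComponentsWithStats(k)
big=cv2.resize(t[195:255,217:250].astype(np.float32),None,fx=1,fy=1)
P=[]
for i in range(1,n):
    if st[i,4]<3: continue
    # saturation-weighted centroid
    cx,cy=np.round(c[i]).astype(int);w=(t[cy-3:cy+4,cx-3:cx+4,2].astype(float)-t[cy-3:cy+4,cx-3:cx+4,1]).clip(5)-5
    yy,xx=np.mgrid[cy-3:cy+4,cx-3:cx+4];u=np.array([(xx*w).sum(),(yy*w).sum()])/w.sum()
    P.append(onz('top',u,55));print(st[i],c[i],u,P[-1])
print("sp",onz('top',(180+762.5/5-.5,170+278.5/5-.5),75))
if len(P)==2:
    d=P[0]-P[1];print("mid",(P[0]+P[1])/2,"len",np.linalg.norm(d),"yaw",np.degrees(np.arctan2(d[1],d[0])))
# coupling hub/bore from clean top image
T=lambda x,y:((x+.5)/3.6-.5+190,(y+.5)/3.6-.5+165)
print("bore",onz('top',T(697,281),45))
c=cur()
rows(line(c,[476,-268.5,130,73.3],20),0.2);print(cur())
```

```text
[231 209   4   4  11] [232.4 210.5] [232.5 210.7] [570.9 159.6  55. ]
[229 239   4   4  11] [230.2 240.2] [230.2 240.2] [487.7 166.3  55. ]
sp [ 525.8 -120.1   75. ]
mid [529.3 163.   55. ] len 83.53399749173765 yaw -4.604385259047828
bore [ 475.9 -267.    45. ]
20 [[0,0,-0.5,-0.3,4.1,1.8,0.2],[0,0,-2.1,-1.1,15.9,7,0.2],[0,0,-4.5,-2.5,34.4,15.2,0.2],[0,0,-7.8,-4.3,58.9,26,0.2],[0,0,-11.7,-6.4,88.5,39,0.2],[0,0,-16.2,-8.8,122.4,54,0.2],[0,0,-21.1,-11.5,159.6,70.4,0.2],[0,0,-26.4,-14.4,199.4,87.9,0.2],[0,0,-31.8,-17.4,240.9,106.2,0.2],[0,0,-37.4,-20.4,283.2,124.9,0.2],[0,0,-43,-23.5,325.6,143.6,0.2],[0,0,-48.5,-26.5,367.1,161.9,0.2],[0,0,-53.8,-29.4,406.9,179.4,0.2],[0,0,-58.7,-32,444.1,195.8,0.2],[0,0,-63.2,-34.5,478,210.8,0.2],[0,0,-67.1,-36.6,507.6,223.8,0.2],[0,0,-70.3,-38.4,532.1,234.6,0.2],[0,0,-72.8,-39.7,550.6,242.8,0.2],[0,0,-74.3,-40.6,562.4,248,0.2],[0,0,-74.9,-40.9,566.5,249.8,0.2]]
[ 476.  -268.5  130.    73.3]
```

Request:
carry_out(
  commands=[
    [0,0,-0.5,-0.5,4,2,0.2],
    [0,0,-2,-1,16,7,0.2],
    [0,0,-4.5,-2.5,34,15,0.2],
    [0,0,-8,-4,59,26,0.2],
    [0,0,-12,-6,88,39,0.2],
    [0,0,-16,-9,122,54,0.2],
    [0,0,-21,-11,160,70,0.2],
    [0,0,-26,-14,199,88,0.2],
    [0,0,-32,-17,241,106,0.2],
    [0,0,-37,-20,283,125,0.2],
    [0,0,-43,-23,326,144,0.2],
    [0,0,-48.5,-26,367,162,0.2],
    [0,0,-54,-29,407,179,0.2],
    [0,0,-59,-32,444,196,0.2],
    [0,0,-63,-34,478,211,0.2],
    [0,0,-67,-37,508,224,0.2],
    [0,0,-70,-38,532,235,0.2],
    [0,0,-73,-40,551,243,0.2],
    [0,0,-74.5,-40.5,562,248,0.2],
    [0,0,-74.9,-40.9,566.5,249.8,0.2],
  ],
)

```text
time_s: 13.5
ee_pos: [474.8, -269.3, 128.7]
ee_rot: [-179.9, -0.0, 73.3]
force: [0.3, -0.7, -0.8]
gripper_width: 54.7
gripper_force: 0.0
```

Run:
```python
from h import *
s=state();print(s['ee_pos'],s['ee_rot'],s['gripper_width'],s['qpos'])
q=grab_frame('side');cv2.imwrite('pics/s5.png',q[:,:,::-1]);crop('s',q,270,120,390,230,5,'pics/s5c.png')
```

```text
[ 474.83747246 -269.29026613  128.74197249] [-1.79876146e+02 -1.53416374e-02  7.32595350e+01] 54.73051399599501 [-3.07563133e+01  1.97237560e+01  1.00713397e+02 -1.75046028e-02
  5.96867304e+01 -1.40070135e+01]
```

View pics/s5c.png

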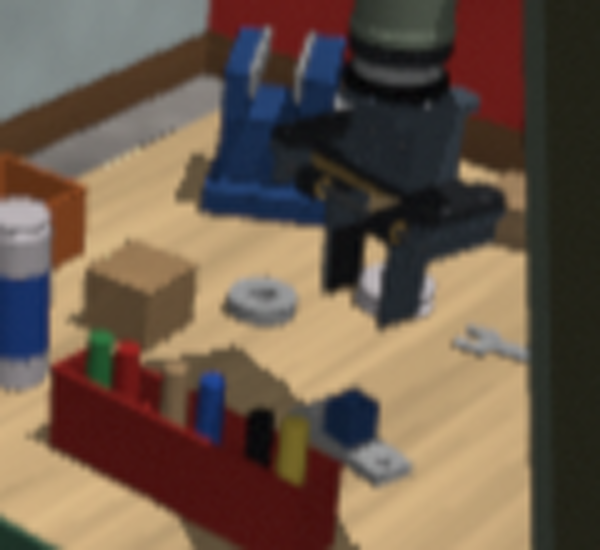

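The gripper is over the coupling, with its blue hub at crop (350,415), and the fingers are spread along the coupling's long axis. Next I'll descend and grip.

Request:
carry_out(
  commands=[
    [0,0,0,0,0,4,0.2],
    [0,0,0,0,0,14,0.2],
    [0,0,0,0,0,28,0.2],
    [0,0,0,0,0,44,0.2],
    [0,0,0,0,0,60,0.2],
    [0,0,0,0,0,76,0.2],
    [0,0,0,0,0,90,0.2],
    [0,0,0,0,0,101,0.2],
    [0,0,0,0,0,108,0.2],
    [0,0,0,0,0,112,0.2],
    [0,0,0,0,0,114,0.2],
    [0,0,0,0,0,114,0.2],
    [0,0,0,0,0,114,-0.2],
    [0,0,0,0,0,114,-0.5],
    [0,0,0,0,0,114,-0.8],
    [0,0,0,0,0,114,-0.8],
    [0,0,0,0,0,114,-0.8],
    [0,0,0,0,0,114,-0.8],
  ],
  force=35,
)

```text
time_s: 15.35
ee_pos: [476.3, -268.7, 16.2]
ee_rot: [180.0, 0.0, 73.3]
force: [0.4, -0.9, 1.8]
gripper_width: 29.9
gripper_force: 35.0
```

Request:
carry_out(
  commands=[
    [0,0,0,0,0,-2,-0.8],
    [0,0,0,0,0,-8,-0.8],
    [0,0,0,0,0,-18,-0.8],
    [0,0,0,0,0,-32,-0.8],
    [0,0,0,0,0,-48,-0.8],
    [0,0,0,0,0,-66,-0.8],
    [0,0,0,0,0,-84,-0.8],
    [0,0,0,0,0,-102,-0.8],
    [0,0,0,0,0,-120,-0.8],
    [0,0,0,0,0,-136,-0.8],
    [0,0,0,0,0,-149,-0.8],
    [0,0,0,0,0,-157,-0.8],
    [0,0,0,0,0,-160,-0.8],
    [0,0,0,0,0,-160,-0.8],
  ],
)

```text
time_s: 16.75
ee_pos: [475.8, -268.4, 176.1]
ee_rot: [180.0, 0.0, 73.3]
force: [-0.3, -0.6, -4.2]
gripper_width: 29.8
gripper_force: 35.0
```

Run:
```python
from plan import *
c=cur();c[2]+=-114+160
rows([c],-.8)
rows(line(c,[529.3,163,176,85.4],20),-.8);print(cur())
from h import *
s=state();print(s['ee_pos'],s['ee_rot'],s['gripper_width'],s['force'],s['torque'])
t=grab_frame('top');q=grab_frame('side');cv2.imwrite('pics/t6.png',t[:,:,::-1]);cv2.imwrite('pics/s6.png',q[:,:,::-1])
b=q[120:240,250:410,::-1];cv2.imwrite('pics/s6c.png',cv2.resize(b,None,fx=5,fy=5,interpolation=cv2.INTER_CUBIC))
```

```text
1 [[0,0,0,0,0,-46,-0.8]]
20 [[0,0,-0.1,3.1,-0.5,0,-0.8],[0,0,-0.3,12,-2,0,-0.8],[0,0,-0.7,26,-4.4,0,-0.8],[0,0,-1.3,44.6,-7.6,0,-0.8],[0,0,-1.9,67,-11.4,0,-0.8],[0,0,-2.6,92.6,-15.7,0,-0.8],[0,0,-3.4,120.8,-20.5,0,-0.8],[0,0,-4.3,150.9,-25.6,0,-0.8],[0,0,-5.1,182.3,-31,0,-0.8],[0,0,-6,214.3,-36.4,0,-0.8],[0,0,-6.9,246.4,-41.8,0,-0.8],[0,0,-7.8,277.8,-47.2,0,-0.8],[0,0,-8.7,307.9,-52.3,0,-0.8],[0,0,-9.5,336.1,-57.1,0,-0.8],[0,0,-10.2,361.7,-61.4,0,-0.8],[0,0,-10.8,384.1,-65.2,0,-0.8],[0,0,-11.3,402.6,-68.4,0,-0.8],[0,0,-11.7,416.7,-70.8,0,-0.8],[0,0,-12,425.6,-72.3,0,-0.8],[0,0,-12.1,428.7,-72.8,0,-0.8]]
[529.30711392 163.03521728 175.98        85.417     ]
[ 475.81946628 -268.44490493  176.09363055] [1.79993718e+02 4.97722261e-03 7.33173824e+01] 29.849581145421165 [-0.27924444 -0.59863469 -4.24820863] [-0.04691242 -0.11856746  0.00367485]
```

Request:
carry_out(
  commands=[
    [0,0,0,3,-0.5,0,-0.8],
    [0,0,-0.5,12,-2,0,-0.8],
    [0,0,-1,26,-4.5,0,-0.8],
    [0,0,-1.5,44.5,-7.5,0,-0.8],
    [0,0,-2,67,-11.5,0,-0.8],
    [0,0,-2.5,92.5,-15.5,0,-0.8],
    [0,0,-3.5,121,-20.5,0,-0.8],
    [0,0,-4.5,151,-25.5,0,-0.8],
    [0,0,-5,182,-31,0,-0.8],
    [0,0,-6,214,-36.5,0,-0.8],
    [0,0,-7,246,-42,0,-0.8],
    [0,0,-8,278,-47,0,-0.8],
    [0,0,-8.5,308,-52.5,0,-0.8],
    [0,0,-9.5,336,-57,0,-0.8],
    [0,0,-10,362,-61.5,0,-0.8],
    [0,0,-11,384,-65,0,-0.8],
    [0,0,-11.5,402.5,-68.5,0,-0.8],
    [0,0,-11.5,417,-71,0,-0.8],
    [0,0,-12,425.5,-72.5,0,-0.8],
    [0,0,-12.1,428.7,-72.8,0,-0.8],
  ],
)

```text
time_s: 18.85
ee_pos: [529.0, 163.9, 175.8]
ee_rot: [-180.0, 0.0, 85.5]
force: [0.1, -0.0, -3.9]
gripper_width: 29.7
gripper_force: 35.0
```

Request:
carry_out(
  commands=[
    [0,0,0,0,0,2,-0.8],
    [0,0,0,0,0,6,-0.8],
    [0,0,0,0,0,12,-0.8],
    [0,0,0,0,0,20,-0.8],
    [0,0,0,0,0,29,-0.8],
    [0,0,0,0,0,38,-0.8],
    [0,0,0,0,0,46,-0.8],
    [0,0,0,0,0,52,-0.8],
    [0,0,0,0,0,56,-0.8],
    [0,0,0,0,0,58,-0.8],
    [0,0,0,0,0,58,-0.8],
    [0,0,0,0,0,58,-0.8],
    [0,0,0,0,0,58,-0.8],
  ],
)

```text
time_s: 20.15
ee_pos: [529.6, 163.1, 118.3]
ee_rot: [179.9, -0.0, 85.4]
force: [0.8, 0.4, -4.7]
gripper_width: 29.6
gripper_force: 35.0
```

Run:
```python
from plan import *
c=cur();c[2]-=58;rows([c],-.8);print(cur())
from h import *
s=state();print(s['time_s'],s['ee_pos'],s['ee_rot'],s['gripper_width'],s['force'],s['torque'])
t=grab_frame('top');q=grab_frame('side');cv2.imwrite('pics/t7.png',t[:,:,::-1]);cv2.imwrite('pics/s7.png',q[:,:,::-1])
a=cv2.resize(q[195:275,205:305,::-1],(500,400),interpolation=cv2.INTER_CUBIC)
b=cv2.resize(t[185:265,205:265,::-1],(300,400),interpolation=cv2.INTER_CUBIC)
cv2.imwrite('pics/g7.png',np.hstack([a,b]))
```

```text
1 [[0,0,0,0,0,58,-0.8]]
[529.30711392 163.03521728 117.98        85.417     ]
20.15 [529.58258157 163.13433089 118.324825  ] [ 1.79949985e+02 -1.28216129e-02  8.54198237e+01] 29.596112065550034 [ 0.84018618  0.44933258 -4.66302903] [-0.00567168 -0.11337758  0.03309416]
```

View pics/g7.png

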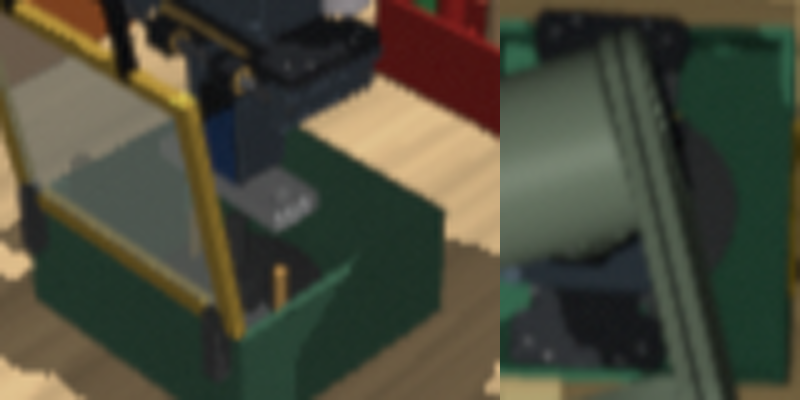

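The side crop shows the plate's near end at (317,195)–(280,228), above the near brass pin whose top is at (280,270). The top view is hidden by the arm. I'll check the lateral offset by mask against predictions.

Run:
```python
from h import *
np.set_printoptions(precision=1,suppress=True)
# 1) coupling in clean top view: light-grey plate + blue hub silhouette
t=cv2.imread("pics/top0.png");h=cv2.cvtColor(t,cv2.COLOR_BGR2HSV)
m=cv2.inRange(h,(0,0,115),(179,70,255))[215:270,365:400]
n,l,st,c=cv2.connectedComponentsWithStats(m)
for i in range(1,n):
    if st[i,4]>20:print("grey",st[i],c[i]+[365,215],onz('top',c[i]+[365,215],12))
pts=np.argwhere(np.isin(l,[i for i in range(1,n) if st[i,4]>60]))[:,::-1].astype(np.float32)+[365,215]
r=cv2.minAreaRect(pts.astype(np.float32));print(r,onz('top',r[0],12)); print(np.array([onz('top',p,12) for p in cv2.boxPoints(r)]))
# 2) now in the side view
q=cv2.imread("pics/s7.png");h=cv2.cvtColor(q,cv2.COLOR_BGR2HSV)
x0,y0=247,226
print("S");print(h[y0:y0+20,x0:x0+26,1]);print("V");print(h[y0:y0+20,x0:x0+26,2])
C=np.array([529.5,163.1]);a=np.radians(-4.6);d=np.array([np.cos(a),np.sin(a)]);e=np.array([-d[1],d[0]])
for nm,u,v in[("hole",-42,0),("cL",-55,18),("cR",-55,-18),("c far R",55,-18)]:
    print(nm,proj('side',[*(C+u*d+v*e),114]),proj('side',[*(C+u*d+v*e),102]))
print("pin pred",proj('side',[487.7,166.3,55]))
hs=cv2.inRange(h,(8,110,90),(28,255,255))[240:265,252:268];print(cv2.connectedComponentsWithStats(hs)[2:])
```

```text
grey [ 13   8  15  17 149] [385.5 230. ] [ 512.9 -280.5   12. ]
grey [  6  31  18  18 201] [378.9 254.7] [ 441.9 -259.3   12. ]
((382.1224060058594, 243.16598510742188), (14.364691734313965, 39.035888671875), 14.931418418884277) [ 475.  -269.6   12. ]
[[ 426.4 -233.6   12. ]
 [ 535.1 -265.7   12. ]
 [ 523.9 -305.7   12. ]
 [ 415.3 -273.5   12. ]]
S
[[ 72 169 176 169 164  85  64  59  57  57  62  62  61  55  61  95  98 103
  105 100 103  98 101 103  98  95]
 [ 32 164 171 176 161  83  64  61  57  57  62  54  54  43  73  98 101 103
  103  98 108  98  95 103  98  97]
 [ 21 136 162 164 163  83  56  55  57  57  49  34  17  17  43  83  96 100
   98  98  95 100  98 103 100 105]
 [ 87  57 121 157 163  75  57  60  50  34  17  11   7   3  14  35  62  85
   98 103 110  98  98  98 100  93]
 [128   3  47  98 138  75  57  34  17   8   7   3   3   3   3   7  22  45
   73  93  98 100 103 105 100 102]
 [148  30   7  35  70  52  28  12   3   3   3   6   3   0   3   6   6  10
   27  56  87  93 103 105 100  95]
 [158  35   0   6  23  18  11   3   3   0   3   3   3   3   0   3   3   3
    3  18  45  74  98
[... 3251 characters left out ...]

   49  50  52  52  53  52  50  50]
 [ 93 117 118  84  50  40  39  33  36  36  34  35  34  33  37  40  45  48
   49  50  52  51  52  51  52  51]
 [ 92 113 118  92  52  41  39  33  36  36  35  34  36  33  32  35  36  40
   46  50  50  50  49  51  50  51]
 [ 91 106 119 106  57  41  38  34  35  35  37  36  35  34  33  32  33  33
   41  45  49  50  50  49  50  50]]
hole [260.7 233.5] [260.7 236.6]
cL [259.2 237.8] [259.2 240.9]
cR [267.9 233. ] [267.8 236.1]
c far R [245.  218.1] [245.1 221.1]
pin pred [260.8 248.4]
(array([[  0,   0,  16,  25, 370],
       [  8,   8,   2,   9,  17],
       [  0,  14,   2,   9,  13]], dtype=int32), array([[ 7.7, 11.8],
       [ 8.5, 11.8],
       [ 0.3, 18.5]]))
```

The coupling sits about 1 mm towards −y of the tool centre, in both the plate-mask and side-view checks. I'll correct by 1 mm and lower to 10 mm above the tip.

Request:
carry_out(
  commands=[
    [0,0,0,0.5,0,1,-0.8],
    [0,0,0,1,0,3,-0.8],
    [0,0,0,1,0,6,-0.8],
    [0,0,0,1,0,9,-0.8],
    [0,0,0,1,0,12,-0.8],
    [0,0,0,1,0,14.5,-0.8],
    [0,0,0,1,0,16,-0.8],
    [0,0,0,1,0,17,-0.8],
    [0,0,0,1,0,17,-0.8],
    [0,0,0,1,0,17,-0.8],
    [0,0,0,1,0,17,-0.8],
    [0,0,0,1,0,17,-0.8],
  ],
)

```text
time_s: 21.45
ee_pos: [529.5, 164.0, 101.0]
ee_rot: [180.0, -0.0, 85.4]
force: [0.9, 0.5, -5.3]
gripper_width: 29.7
gripper_force: 35.0
```

Run:
```python
from h import *
np.set_printoptions(precision=1,suppress=True)
s=state();print(s['time_s'],s['ee_pos'],s['ee_rot'],s['gripper_width'],s['force'],s['torque'])
q=grab_frame('side');cv2.imwrite('pics/s8.png',q[:,:,::-1])
cv2.imwrite('pics/s8c.png',cv2.resize(q[180:270,205:305,::-1],None,fx=6.5,fy=6.5,interpolation=cv2.INTER_CUBIC))
C=np.array([529.3,163.0]);a=np.radians(-4.6);d=np.array([np.cos(a),np.sin(a)]);e=np.array([-d[1],d[0]])
for nm,u,v in[("hole",-42,0),("cL",-55,18),("cR",-55,-18)]:
    print(nm,*[((proj('side',[*(C+u*d+v*e),z])-[205,180]+.5)*6.5) for z in(97,85)])
```

```text
21.45 [529.5 164.  101. ] [180.   -0.   85.4] 29.677715516537504 [ 0.9  0.5 -5.3] [-0. -0. -0.]
hole [366.1 379.6] [366.2 399.4]
cL [356.1 407.7] [356.2 427.7]
cR [412.1 376.2] [411.9 396. ]
```

View pics/s8c.png

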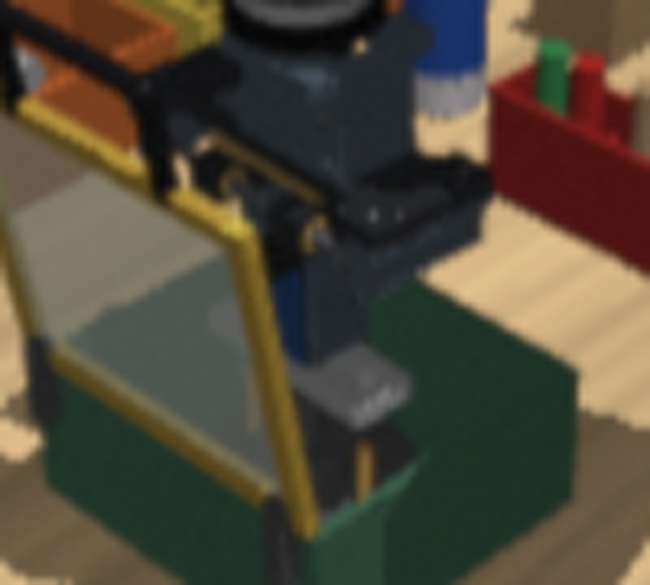

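The plate is level over the pins. Its near-end corners are at (411,385) and (361,425), against predictions of (412,386) and (356,425). The near pin stands below it at (365,445), and the guard is open and clear. I'm handing it in.

```bash
python3 -c "
from workcell import workorder
print(workorder.job_done())"
```

```text
the job is handed in; nothing more can be done
None
```

The job is handed in at about 21.5 s: the guard rests against its stop, and the coupling is held level about 10 mm above the spindle tip, aligned over the pins to within about 1–2 mm by camera; the verdict wasn't shown.

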